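# Weigh out the cheese

## Robot

A 6-joint arm with a two-finger parallel gripper is mounted at the origin on the work surface. World frame = base frame: x ahead of the robot, y to its left, z up, the work surface at z = 0. Lengths are in m, angles in rad, forces in N, time in s.
With the tool pointing down it reaches from about 0.35 to 0.775 m from the base axis. Payload 7.3 kg.
Tool frame: the origin (TCP) lies on the mounting face of the last link; the fingertips stand 178 mm ahead of it and the grasp point (between the pads) lies 159 mm ahead of it; z points along the fingers, y is the line along which they close (so a half turn about z gives the same grasp; the last joint's range is limited). The gripper opens to 92 mm and grips with 3 to 60 N. Pads are 19 mm wide; open, the fingers measure 130 mm over their backs; the gripper's body (75 mm by 190 mm) begins 47 mm behind the grasp point.
Start: joints at [1.084, 0.342, 1.524, -0, 1.275, -0.146], TCP at [0.175, 0.495, 0.405] pointing down, gripper open.
Joint ranges: [-2.53, 2.53], [-0.77, 2.02], [0.04, 2.7], [-1, 4.14], [0.28, 2.66], [-3.11, 3.11]. Speed limits (rad/s): [2.57, 2.57, 3.14, 3.14, 3.14, 3.14].

## Interface

Orientations are given as a unit quaternion [w, x, y, z].
In Python, from bench import sense, get_image, sign_off gives the robot as it stands.
- The arm moves only by the tool step_arm, never from a script. Its argument "increments" is a list that holds one entry, the list of rows, each a list of 5 numbers: the closure, from -1 (fully open) to 1 (shut), then the shift along the tool's x, y, z normalised to -1 to 1, where 1 is 80 mm, then the turn about the tool's z normalised to -1 to 1, where 1 is pi rad. A call has 1 to 20 rows; each row is the pose to reach, as a shift and turn from the pose commanded when the call began, along the tool's axes at that moment, turning the shorter way round; what a row does not reach only later rows make up. A row lasts 1/10 s, in which the tool goes at most 50 mm and 8.59 degrees, less where a joint would pass 70% of its speed; a pose out of reach is approached as far as the arm can. A call with a number of a shift or a turn outside -1 to 1 is refused whole. A call with a gripper value outside its range is refused whole. The fingers move at their own pace and stop on an object; "squeeze" is the grip in N (left out, the last holds). Time passes only in rows, so rows that repeat a pose let the fingers close. It gives the time, the measured TCP pose, the force, the opening and the grip force at its end, in the units of the state.
- sense(): the state, without advancing time (a new reading comes with each control period).
- get_image(name): name is "scene" or "top" or "wrist"; returns a dict with "image" (384x512x3 uint8, blue, green, red), "range_z" (384x512 float32, m along the optical axis (not along the pixel's ray), 0 where there is no reading), "vfov" (degrees; the focal length in pixels is half the picture's height over the tangent of half this angle, whatever the lens; pixels are square), "cx", "cy" (the principal point, pixels), "R" (3x3) and "t" (3): a world point X has camera coordinates R X + t; the wrist camera has in their place "hand_eye" (4x4, takes a point from camera to tool coordinates, whose origin is the TCP and whose axes are the flange's). Camera axes: x right, y down, z forward; pixel columns grow to the right and rows downward; lengths in m; the calibration is good to about 2 mm. A picture is of the moment at which its call begins: read the wrist's pose just before it.
- sign_off(): hands the job in; it is judged then, once.
The state is a dict: "t": time; "q": joint angles; "dq": joint speeds; "tau": joint torques, N m; "tool_pos": TCP position; "tcp_rot": TCP orientation; "contact_force": force on the tool from outside, world axes, zero at the start; "wrist_torque": the same for the moment, N m; "opening": finger opening in m; "grasp_force": force on a finger pad.
Only numpy, scipy, OpenCV 4.12 (cv2) and the standard library are available. Lean on these libraries where they do the work, as an engineer would, in place of code of your own. Each camera call takes 0.05 s, during which the arm holds its last target. There are 200 camera calls.

## Task

First clear the cup out of the scale pan and hang it by its handle on the hook of the cup stand. Then weigh out cheese for the table: put whole cheeses from the board into the pan, or take some back, until the pointer comes to rest inside the window of the marker on the scale. Leave the other cheeses on the board, and do not disturb the pepper mill, the tumbler or the candlestick.

Things in the scene. Friction and masses are not known exactly. Their poses are not given: they have to be found in the camera images.
- scale: Fixed spring kitchen scale: white housing about 250 x 130 x 40 mm, long side along its x. Origin: on the table under the middle of the pan. At its +x end stands a white dial plate, 78 mm wide, top 139 mm above the table, with a central upright slot.
- pan_floor (a point): Centre of the upper face of the floor of the steel scale pan, a tray 220 mm (scale x) by 150 mm (scale y), walls 4 mm thick rising 9 mm above the floor. Axes as the scale's. It is 121 mm above the table when the pan is empty and sinks straight down as it is loaded.
- pan (a joint): How far the sprung pan has sunk below its empty height, in m: 0 empty, 0.075 at the lower stop. It sinks about 27 mm per 100 g.
- pointer (a point): Middle of the pointer, a black level bar 44 mm wide and 3 mm thick that is carried by the pan and moves with it, in front (+x) of the dial plate, 150 mm from the pan's centre. It is level with the pan's floor.
- target (a point): Centre of the marker, a black rectangular frame on the dial plate whose window is 60 mm wide and 17 mm high; it was set beforehand to the wanted weight and stays where it is. The weight is right when the pointer bar stands inside the window, clear of its upper and lower bars.
- cup: Small white cup, standing in the pan at the start; 60 mm outside diameter, 65 mm high, 3 mm wall, 120 g. Origin: centre of its underside, z up the cup, the handle points along its +y.
- cup_handle (a point): Centre of the opening of the cup's handle (44 mm from the cup's axis along +y, 35.5 mm above its underside). The opening is about 27 mm wide (y) and 36 mm high (z); the handle is a 7 mm round bar in the cup's y-z plane, its top bar's centre line 57 mm above the underside.
- stand: Fixed cup stand: round wooden foot 124 mm across and 16 mm high, wooden post 18 mm thick, 198 mm high, with one steel hook. Origin: centre of the foot's underside. The hook points along its -x.
- hook (a point): The place on the hook where a handle hangs: centre line of the level 8 mm round hook bar, 190 mm above the table, 60 mm from the post's axis. Axes as the stand's: the bar runs along x, free end at -x, where 37 mm further on it turns up to a tip 20 mm above the bar's centre line.
- board: Fixed wooden serving board 220 mm (its x) by 260 mm (its y), 16 mm thick, with a short handle at +x. Origin: centre of its underside.
- large1: Large whole cheese, a plain disc 62 mm in diameter and 38 mm high, roughly 125 g (weights differ), lying flat on the board. Origin: centre of its underside.
- large2: Large whole cheese, a plain disc 62 mm in diameter and 38 mm high, roughly 125 g (weights differ), lying flat on the board. Origin: centre of its underside.
- small1: Small whole cheese, a plain disc 40 mm in diameter and 30 mm high, roughly 36 g (weights differ), lying flat on the board. Origin: centre of its underside.
- small2: Small whole cheese, a plain disc 40 mm in diameter and 30 mm high, roughly 36 g (weights differ), lying flat on the board. Origin: centre of its underside.
- small3: Small whole cheese, a plain disc 40 mm in diameter and 30 mm high, roughly 36 g (weights differ), lying flat on the board. Origin: centre of its underside.
- small4: Small whole cheese, a plain disc 40 mm in diameter and 30 mm high, roughly 36 g (weights differ), lying flat on the board. Origin: centre of its underside.
- mill: Dark wooden pepper mill, 48 mm in diameter, 115 mm high; not part of the job. Origin: centre of its underside.
- tumbler: Blue tumbler, 68 mm in diameter, 80 mm high; not part of the job. Origin: centre of its underside.
- candlestick: Empty green glass candlestick, foot 84 mm in diameter, 150 mm high; not part of the job. Origin: centre of its underside.

How it is judged:
On the way:
1. the cup hangs by its handle on the hook, let go, with the pan empty (distance between cup_handle and hook below 0.045 m and contact force between cup and stand above 0.3 N and height (world z) of cup above 0.06 m and value of joint pan below 0.01 m and contact force between the fingers and cup below 0.1 N), for 0.2 s.
At the end, for the whole second after the job is handed in: The cup hangs still on the hook (centre of its handle opening within 45 mm of the hanging place, borne by the hook); the pan is at rest with the pointer within 7.5 mm above or below the centre of the marker window; every cheese is in the pan or on the board (distance between cup_handle and hook below 0.045 m and contact force between cup and stand above 0.3 N and height (world z) of cup above 0.06 m and linear speed of cup below 0.06 m/s and z of pointer in the frame of target between -0.0075 and 0.0075 m and velocity of joint pan between -0.01 and 0.01 m/s and ((x of large1 in the frame of pan_floor between -0.11 and 0.11 m and y of large1 in the frame of pan_floor between -0.075 and 0.075 m and z of large1 in the frame of pan_floor between -0.005 and 0.09 m) or (x of large1 in the frame of board between -0.11 and 0.11 m and y of large1 in the frame of board between -0.13 and 0.13 m and z of large1 in the frame of board between 0.008 and 0.06 m)) and ((x of large2 in the frame of pan_floor between -0.11 and 0.11 m and y of large2 in the frame of pan_floor between -0.075 and 0.075 m and z of large2 in the frame of pan_floor between -0.005 and 0.09 m) or (x of large2 in the frame of board between -0.11 and 0.11 m and y of large2 in the frame of board between -0.13 and 0.13 m and z of large2 in the frame of board between 0.008 and 0.06 m)) and ((x of small1 in the frame of pan_floor between -0.11 and 0.11 m and y of small1 in the frame of pan_floor between -0.075 and 0.075 m and z of small1 in the frame of pan_floor between -0.005 and 0.09 m) or (x of small1 in the frame of board between -0.11 and 0.11 m and y of small1 in the frame of board between -0.13 and 0.13 m and z of small1 in the frame of board between 0.008 and 0.06 m)) and ((x of small2 in the frame of pan_floor between -0.11 and 0.11 m and y of small2 in the frame of pan_floor between -0.075 and 0.075 m and z of small2 in the frame of pan_floor between -0.005 and 0.09 m) or (x of small2 in the frame of board between -0.11 and 0.11 m and y of small2 in the frame of board between -0.13 and 0.13 m and z of small2 in the frame of board between 0.008 and 0.06 m)) and ((x of small3 in the frame of pan_floor between -0.11 and 0.11 m and y of small3 in the frame of pan_floor between -0.075 and 0.075 m and z of small3 in the frame of pan_floor between -0.005 and 0.09 m) or (x of small3 in the frame of board between -0.11 and 0.11 m and y of small3 in the frame of board between -0.13 and 0.13 m and z of small3 in the frame of board between 0.008 and 0.06 m)) and ((x of small4 in the frame of pan_floor between -0.11 and 0.11 m and y of small4 in the frame of pan_floor between -0.075 and 0.075 m and z of small4 in the frame of pan_floor between -0.005 and 0.09 m) or (x of small4 in the frame of board between -0.11 and 0.11 m and y of small4 in the frame of board between -0.13 and 0.13 m and z of small4 in the frame of board between 0.008 and 0.06 m))); the robot touches nothing.
It fails at once if mill moved by more than 30 mm (distance of mill from where it was at the start of the episode above 0.03 m).
It fails at once if tumbler moved by more than 30 mm (distance of tumbler from where it was at the start of the episode above 0.03 m).
It fails at once if candlestick moved by more than 30 mm (distance of candlestick from where it was at the start of the episode above 0.03 m).
It also fails if it takes over 72 s, if anything falls off the work surface, if the arm or the gripper's body presses on something with over 40 N, if the wrist force passes 120 N, or if a joint passes its speed limit or range.

## Working session

There is one attempt and no reset: what is moved stays moved. The work goes in short steps, Python scripts to look and compute and a tool call to move; the robot and the scene stay as the last step left them, time stands still between calls to the robot, and variables do not carry over. Pictures are saved under pics/ and viewed, at most 10 in all, crops included, and the job is handed in when it is done.

Besides the shell and the picture viewer there is one more tool, called after ">>>" in YAML: its name, and indented under it one key for each argument. step_arm: Moves the arm, as the interface text tells. Its arguments: {"type":"object","properties":{"increments":{"type":"array"},"squeeze":{"type":"number"}},"required":["increments"]}

```bash
ls && mkdir -p pics
cat > h.py <<'E'
import numpy as np, cv2, json
from bench import sense, get_image, sign_off
from scipy.spatial.transform import Rotation as Ro
def cam(name):
    s=sense(); d=get_image(name)
    f=d["image"].shape[0]/2/np.tan(np.radians(d["vfov"])/2)
    if "R" in d: R=np.array(d["R"]); t=np.array(d["t"])
    else:
        H=np.array(d["hand_eye"]); q=s["tcp_rot"]
        T=np.eye(4); T[:3,:3]=Ro.from_quat([q[1],q[2],q[3],q[0]]).as_matrix(); T[:3,3]=s["tool_pos"]
        M=np.linalg.inv(T@H); R=M[:3,:3]; t=M[:3,3]
    d.update(R=R,t=t,f=f); return d
def cloud(d):
    z=d["range_z"]; v,u=np.indices(z.shape)
    P=np.stack([(u-d["cx"])/d["f"]*z,(v-d["cy"])/d["f"]*z,z],-1)
    W=(P-d["t"])@d["R"]; W[z<=0]=np.nan; return W
def ray(d,u,v,h):
    r=np.array([(u-d["cx"])/d["f"],(v-d["cy"])/d["f"],1])@d["R"]; c=-d["t"]@d["R"]
    return c+r*(h-c[2])/r[2]
E
python3 - <<'E'
from h import *
print(sense())
for n in("scene","top"):
    d=cam(n); cv2.imwrite(f"pics/{n}0.png",d["image"]); np.save(n+"0.npy",d,allow_pickle=True)
    print(n,d["vfov"],d["cx"],d["cy"],-d["t"]@d["R"],d["R"])
E
```

```text
pics
{'t': 0.0, 'q': array([ 1.08400939e+00,  3.42731792e-01,  1.52502671e+00,  1.43422018e-05,
        1.27541556e+00, -1.46022587e-01]), 'dq': array([-1.59743094e-03,  1.63823634e-04, -1.60760944e-04,  1.11860167e-03,
        9.33467753e-05,  1.07758158e-03]), 'tau': array([ 8.71402572e-04, -4.31242096e+01, -2.44218671e+01,  7.17372377e-02,
        5.61437861e-02, -1.24230228e-04]), 'tool_pos': array([0.17538181, 0.49469252, 0.40403666]), 'tcp_rot': array([-2.52547709e-04,  1.69561014e-01,  9.85519374e-01, -7.49320468e-04]), 'contact_force': array([0.03034022, 0.56058259, 0.47603499]), 'wrist_torque': array([ 3.22492518e-05, -3.97049719e-02, -7.71429627e-03]), 'grasp_force': 0.0, 'opening': 0.09183636185967779}
scene 57.270828996908875 257.65910424745795 184.3448567908446 [1.24074592 0.310153   0.62252989] [[-0.42998058  0.90276732 -0.01130739]
 [ 0.50838292  0.23175062 -0.82936027]
 [-0.74609886 -0.3623573  -0.55859975]]
top 48.55621081294706 256.90810361770144 195.75037916337908 [0.39885764 0.00316671 1.16059959] [[ 0.01045976 -0.99990974  0.00843282]
 [-0.98656869 -0.01169427 -0.16292777]
 [ 0.16301168 -0.00661537 -0.98660196]]
```

View pics/scene0.png

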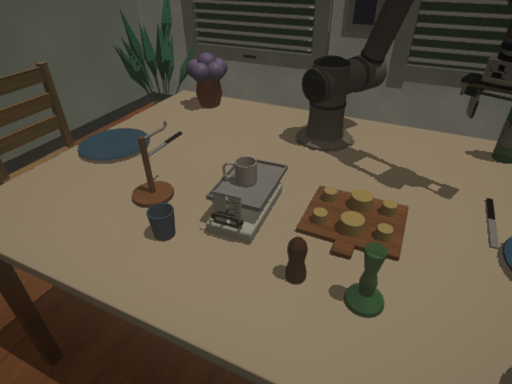

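View pics/top0.png

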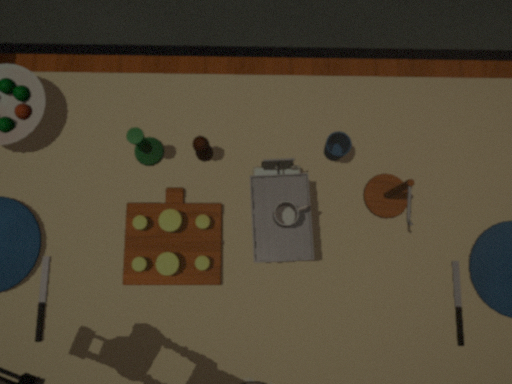

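The scene view shows the cup in the pan (245,172), its handle to the left (230,170), and the dial and marker at (228,218). The stand foot is at (153,193) with its hook tip at (164,128). The six cheeses sit on the board around (355,215).

In the top view the cup is at (287,214) with its handle at (306,209). The hook runs from (410,185) to (409,230), along world -x. The cheeses are at (140,222), (170,220), (203,221), (139,264), (167,263) and (203,263).

Run:
```python
from h import *
np.set_printoptions(precision=4,suppress=True)
T=np.load("top0.npy",allow_pickle=True).item(); S=np.load("scene0.npy",allow_pickle=True).item()
WT,WS=cloud(T),cloud(S)
print("table z",np.nanmedian(WT[300:320,300:400,2]),np.nanmedian(WS[300:310,200:260,2]))
# cheeses: yellow-green saturated mask in both
for n,d,W in(("top",T,WT),("scene",S,WS)):
    hsv=cv2.cvtColor(d["image"],cv2.COLOR_BGR2HSV)
    m=cv2.inRange(hsv,(20,90,80),(40,255,255))
    if n=="top": m[:, :120]=0;m[:,225:]=0;m[:195]=0;m[290:]=0
    else: m[:180]=0;m[250:]=0;m[:,:300]=0;m[:,410:]=0
    k,l,st,c=cv2.connectedComponentsWithStats(m)
    for i in range(1,k):
        if st[i,4]<25: continue
        P=W[l==i]; P=P[np.isfinite(P[:,2])]; zt=np.percentile(P[:,2],90)
        Q=P[P[:,2]>zt-.006]; (cx,cy),r=cv2.minEnclosingCircle(Q[:,:2].astype(np.float32))
        print(n,st[i],"top z",zt,"mid",(Q[:,:2].max(0)+Q[:,:2].min(0))/2,"r",r, "ray",ray(d,*c[i],zt)[:2])
# cup, scale, stand from clouds of both views
A=np.concatenate([WT.reshape(-1,3),WS.reshape(-1,3)])
for n,W in(("top",WT),("scene",WS)):
    P=W.reshape(-1,3); P=P[np.isfinite(P[:,2])]
    def box(x0,x1,y0,y1,z0,z1): return P[((P>[x0,y0,z0])&(P<[x1,y1,z1])).all(1)]
    q=box(.2,.55,-.25,.15,.095,.3); print(n,"cup-zone",len(q),q.min(0) if len(q) else 0,q.max(0) if len(q) else 0)
    q=box(.2,.6,-.45,-.2,.10,.3); print(n,"stand hi",len(q),q.min(0),q.max(0))
    h=q[(q[:,2]>.17)]; print(h[np.argsort(h[:,0])][::max(1,len(h)//25)])
    q=box(.2,.6,-.45,-.2,.012,.02); print(n,"foot",len(q),q.min(0),q.max(0))
```

```text
table z -0.00019528809311940463 -0.0016048284201494174
top [158 209  23  23 416] top z 0.05600195926765385 mid [0.5153 0.2239] r 0.030509745702147484 ray [0.5152 0.2231]
top [132 215  15  15 169] top z 0.048300546572068 mid [0.5097 0.3038] r 0.019526738673448563 ray [0.5096 0.3032]
top [195 214  15  15 170] top z 0.04820228923782074 mid [0.5143 0.1393] r 0.01922650635242462 ray [0.5138 0.1386]
top [155 252  24  24 446] top z 0.056247173877923905 mid [0.4031 0.226 ] r 0.03027375228703022 ray [0.4032 0.225 ]
top [131 257  15  15 177] top z 0.0478724267605573 mid [0.4011 0.2993] r 0.019049901515245438 ray [0.4013 0.2992]
top [195 256  15  15 176] top z 0.048160214606954785 mid [0.4065 0.1371] r 0.01916014589369297 ray [0.4061 0.1368]
scene [325 187  12   9  83] top z 0.04468344426656891 mid [0.4071 0.1375] r 0.01832067221403122 ray [0.4108 0.1385]
scene [352 189  22  14 229] top z 0.052893320630286664 mid [0.4058 0.2256] r 0.03221115097403526 ray [0.4083 0.2271]
scene [383 200  14  10 101] top z 0.044795358586631674 mid [0.4034 0.2999] r 0.019803553819656372 ray [0.4063 0.3009]
scene [3
[... 1564 characters left out ...]
68  0.1904]
 [ 0.5195 -0.349   0.1896]
 [ 0.5239 -0.3487  0.1915]
 [ 0.5294 -0.3532  0.1836]
 [ 0.535  -0.3503  0.1928]
 [ 0.5383 -0.3517  0.1909]
 [ 0.5422 -0.3555  0.1918]
 [ 0.5474 -0.3513  0.1917]
 [ 0.5514 -0.3518  0.1903]
 [ 0.5566 -0.3521  0.1863]
 [ 0.5615 -0.351   0.1887]
 [ 0.5649 -0.3543  0.1926]
 [ 0.5697 -0.3578  0.191 ]
 [ 0.5755 -0.3535  0.1883]
 [ 0.5803 -0.3577  0.1834]
 [ 0.5831 -0.3541  0.1885]
 [ 0.5888 -0.3652  0.195 ]
 [ 0.5911 -0.352   0.1834]
 [ 0.5932 -0.3504  0.1969]
 [ 0.5949 -0.3498  0.1795]
 [ 0.596  -0.3508  0.186 ]
 [ 0.5976 -0.3478  0.1781]
 [ 0.5989 -0.3629  0.197 ]
 [ 0.5998 -0.3505  0.1878]]
scene foot 299 [ 0.5342 -0.4198  0.012 ] [ 0.5998 -0.2971  0.0177]
```

Run:
```python
from h import *
np.set_printoptions(precision=4,suppress=True)
T=np.load("top0.npy",allow_pickle=True).item(); S=np.load("scene0.npy",allow_pickle=True).item()
for n,d in(("top",T),("scene",S)):
    W=cloud(d); P=W.reshape(-1,3); P=P[np.isfinite(P[:,2])]
    def box(x0,x1,y0,y1,z0,z1): return P[((P>[x0,y0,z0])&(P<[x1,y1,z1])).all(1)]
    q=box(.46,.54,-.15,-.02,.1,.2); h=q[q[:,1]<-.113]; 
    rim=q[(q[:,2]>np.percentile(q[:,2],97)-.008)&(q[:,1]>-.11)]; print(n,"cup top",np.percentile(q[:,2],[90,97,99]),"mid",(rim.max(0)+rim.min(0))/2,rim.max(0)-rim.min(0),"handle",len(h),h.mean(0),h.min(0),h.max(0))
    q=box(.49,.585,-.38,-.33,.186,.2); v,dd,*_=cv2.fitLine(q.astype(np.float32),cv2.DIST_HUBER,0,.001,.001).ravel()[:3],0; o=cv2.fitLine(q.astype(np.float32),cv2.DIST_HUBER,0,.001,.001).ravel()
    print("bar dir",o[:3],"pt",o[3:])
    q=box(.5,.75,-.45,-.27,.01,.021); c,r=cv2.minEnclosingCircle(q[:,:2].astype(np.float32)); print("foot",c,r, (q.max(0)+q.min(0))/2,"z",np.median(q[:,2]))
    q=box(.57,.64,-.38,-.33,.19,.2); print("posttop",(q.max(0)+q.min(0))/2,q.max(0)-q.min(0))
    q=box(.3,.6,-.2,.08,.08,.104); c=cv2.minAreaRect((q[:,:2]*1000).astype(np.float32)); print("pan",c, np.median(q[:,2]))
d=S; W=cloud(d)
im=d["image"][160:250,195:300]; cv2.imwrite("pics/mark.png",cv2.resize(im,None,fx=7,fy=6.6,interpolation=cv2.INTER_CUBIC))
```

```text
top cup top [0.1538 0.1562 0.1564] mid [ 0.5176 -0.076   0.1531] [0.0443 0.0672 0.0097] handle 7 [ 0.5061 -0.1341  0.1014] [ 0.4741 -0.1395  0.1006] [ 0.5385 -0.1146  0.1048]
bar dir [ 0.9953 -0.0925 -0.0271] pt [ 0.5443 -0.3521  0.193 ]
foot (0.5946558117866516, -0.35612398386001587) 0.06269125640392303 [ 0.5953 -0.3541  0.0155] z 0.015834923834826736
posttop [ 0.5867 -0.3564  0.195 ] [0.0304 0.0167 0.0098]
pan ((508.18896484375, -64.73519897460938), (191.3646697998047, 150.3166961669922), 3.166031837463379) 0.08862463124759146
scene cup top [0.1502 0.1513 0.1516] mid [ 0.5179 -0.076   0.148 ] [0.0438 0.066  0.0092] handle 1 [ 0.5395 -0.115   0.1461] [ 0.5395 -0.115   0.1461] [ 0.5395 -0.115   0.1461]
bar dir [ 0.995  -0.0894 -0.0448] pt [ 0.5419 -0.3516  0.1907]
foot (0.5951225161552429, -0.357322096824646) 0.06288948655128479 [ 0.596  -0.3582  0.0152] z 0.014098169706127171
posttop [ 0.5901 -0.3568  0.1935] [0.0295 0.0169 0.007 ]
pan ((507.33001708984375, -65.58106231689453), (192.94805908203125, 151.34100341796875), 3.3879570960998535) 0.08663017787608732
```

View pics/mark.png

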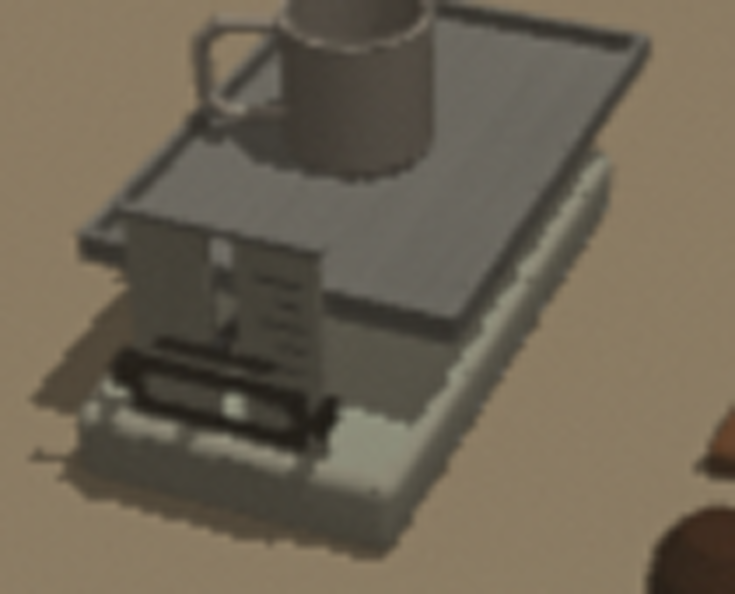

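The crop shows the marker frame low on the dial, with its window centre at about crop (225,403), i.e. scene pixel (228,221). The pointer bar is just above it, at crop (215,352). The cup's handle points left, with its opening at crop (238,70).

Run:
```python
from h import *
np.set_printoptions(precision=4,suppress=True)
T=np.load("top0.npy",allow_pickle=True).item(); S=np.load("scene0.npy",allow_pickle=True).item()
for n,d in(("top",T),("scene",S)):
    W=cloud(d); P=W.reshape(-1,3); P=P[np.isfinite(P[:,2])]
    q=P[(P[:,2]>.1)&(P[:,2]<.2)&(abs(P[:,0]-.52)<.065)&(abs(P[:,1]+.08)<.075)]
    c0=np.array([.521,-.076]); r=np.linalg.norm(q[:,:2]-c0,axis=1); zt=np.percentile(q[r<.036,2],97)
    rim=q[(r<.036)&(q[:,2]>zt-.005)]
    A=np.c_[2*rim[:,:2],np.ones(len(rim))]; s=np.linalg.lstsq(A,(rim[:,:2]**2).sum(1),rcond=None)[0]
    c=s[:2]; print(n,"rim z",zt,"circle",c,"r",np.sqrt(s[2]+c@c),"mid",(rim.min(0)+rim.max(0))/2,rim.max(0)-rim.min(0))
    h=q[(np.linalg.norm(q[:,:2]-c,axis=1)>.036)&(q[:,2]>.108)]; print("handle",len(h)); print(h[np.argsort(h[:,1])][::max(1,len(h)//8)])
W=cloud(S)
im=cv2.cvtColor(S["image"],cv2.COLOR_BGR2GRAY)
print("window",W[221,228],W[220,231])
m=(im<45)
for v in range(208,230): print(v,[(int(im[v,u]),*np.round(W[v,u,[0,2]]*1000).astype(int)) for u in (221,225,232,235)])
```

```text
top rim z 0.1561749029695995 circle [ 0.5255 -0.0725] r 0.028410586994550003 mid [ 0.5246 -0.0736  0.1546] [0.0582 0.0622 0.0067]
handle 31
[[ 0.5488 -0.1303  0.1394]
 [ 0.5441 -0.1278  0.1202]
 [ 0.5431 -0.1267  0.1086]
 [ 0.5478 -0.1247  0.1455]
 [ 0.5477 -0.1222  0.1463]
 [ 0.545  -0.1195  0.1482]
 [ 0.5449 -0.1171  0.1481]
 [ 0.5451 -0.1148  0.1471]
 [ 0.5424 -0.1122  0.1485]
 [ 0.5373 -0.1096  0.1501]
 [ 0.5374 -0.1073  0.1493]]
scene rim z 0.151222854977451 circle [ 0.5264 -0.0732] r 0.028393218890428513 mid [ 0.5266 -0.0736  0.1494] [0.0589 0.0612 0.0063]
handle 49
[[ 0.5465 -0.1339  0.1296]
 [ 0.5492 -0.1295  0.1259]
 [ 0.5472 -0.1283  0.1155]
 [ 0.5494 -0.1274  0.1105]
 [ 0.5468 -0.1258  0.1095]
 [ 0.5494 -0.1218  0.1436]
 [ 0.5462 -0.1176  0.1429]
 [ 0.5392 -0.1121  0.1467]
 [ 0.542  -0.1077  0.1431]]
window [ 0.6472 -0.0642  0.0405] [ 0.6728 -0.0393  0.0719]
208 [(67, np.int64(663), np.int64(92)), (66, np.int64(662), np.int64(94)), (59, np.int64(662), np.int64(101)), (62, np.int64(661), np.int64(102))]
209 [(69, np.int64(663), np.int64(88)), (61, np.int64(662), np.int64(91
[... 2280 characters left out ...]
t64(37)), (81, np.int64(665), np.int64(41)), (33, np.int64(672), np.int64(56)), (39, np.int64(669), np.int64(56))]
226 [(78, np.int64(667), np.int64(36)), (131, np.int64(664), np.int64(37)), (40, np.int64(676), np.int64(56)), (30, np.int64(672), np.int64(56))]
227 [(77, np.int64(670), np.int64(36)), (123, np.int64(667), np.int64(36)), (83, np.int64(661), np.int64(39)), (44, np.int64(674), np.int64(54))]
228 [(70, np.int64(669), np.int64(31)), (104, np.int64(668), np.int64(34)), (131, np.int64(662), np.int64(36)), (87, np.int64(661), np.int64(38))]
229 [(66, np.int64(671), np.int64(29)), (82, np.int64(670), np.int64(33)), (123, np.int64(664), np.int64(34)), (130, np.int64(663), np.int64(37))]
```

Measured values:

| Item | Measurement | Check |
|---|---|---|
| Cup axis | (0.526,-0.0735), rim at 0.153 | Pan floor at 0.088 + 65 mm |
| Cup handle | Points at -68° | – |
| Hook bar | z 0.190, bearing -5.2° | – |
| Stand axis | (0.595,-0.357) | – |
| Marker centre | z about 0.067, so about 200 g | One large cheese and two small |

I'll travel above the cup first.

>>> step_arm:
  increments:
    - [[-1, -0.93, -0.746, 0, 0], [-1, -0.93, -0.746, 0, 0], [-1, -0.93, -0.746, 0, 0]]

```text
t: 0.4
tool_pos: [0.2273, 0.4106, 0.4044]
tcp_rot: [0.0, 0.171, 0.985, -0.001]
contact_force: [-0.1, 0.5, 0.0]
opening: 0.0913
grasp_force: 0.0
```

>>> step_arm:
  increments:
    - [[-1, -0.93, -0.746, 0, 0], [-1, -0.93, -0.746, 0, 0], [-1, -0.93, -0.746, 0, 0]]

```text
t: 0.7
tool_pos: [0.2776, 0.3298, 0.4046]
tcp_rot: [0.0, 0.172, 0.985, -0.001]
contact_force: [0.5, -1.7, -0.2]
opening: 0.0919
grasp_force: 0.0
```

>>> step_arm:
  increments:
    - [[-1, -0.93, -0.746, 0, 0], [-1, -0.93, -0.746, 0, 0], [-1, -0.93, -0.746, 0, 0]]

```text
t: 1.0
tool_pos: [0.3279, 0.2489, 0.4046]
tcp_rot: [0.0, 0.172, 0.985, -0.0]
contact_force: [0.1, 0.6, 0.3]
opening: 0.0917
grasp_force: 0.0
```

>>> step_arm:
  increments:
    - [[-1, -0.93, -0.746, 0, 0], [-1, -0.93, -0.746, 0, 0], [-1, -0.93, -0.746, 0, 0]]

```text
t: 1.3
tool_pos: [0.3782, 0.168, 0.4046]
tcp_rot: [0.001, 0.172, 0.985, -0.0]
contact_force: [0.0, 0.2, -0.1]
opening: 0.0921
grasp_force: 0.0
```

>>> step_arm:
  increments:
    - [[-1, -0.93, -0.746, 0, 0], [-1, -0.93, -0.746, 0, 0], [-1, -0.93, -0.746, 0, 0]]

```text
t: 1.6
tool_pos: [0.4284, 0.0873, 0.4045]
tcp_rot: [0.001, 0.171, 0.985, -0.0]
contact_force: [-0.6, 0.5, 0.5]
opening: 0.0921
grasp_force: 0.0
```

>>> step_arm:
  increments:
    - [[-1, -0.93, -0.746, 0, 0], [-1, -0.93, -0.746, 0, 0], [-1, -0.93, -0.746, 0, 0]]

```text
t: 1.9
tool_pos: [0.4785, 0.0065, 0.4043]
tcp_rot: [0.0, 0.171, 0.985, -0.0]
contact_force: [0.6, 1.3, 0.2]
opening: 0.0918
grasp_force: 0.0
```

>>> step_arm:
  increments:
    - [[-1, -0.93, -0.746, 0, 0.27], [-1, -0.93, -0.746, 0, 0.27], [-1, -0.93, -0.746, 0, 0.27], [-1, -0.93, -0.746, 0, 0.27], [-1, -0.93, -0.746, 0, 0.27], [-1, -0.93, -0.746, 0, 0.27], [-1, -0.93, -0.746, 0, 0.27], [-1, -0.93, -0.746, 0, 0.27]]

```text
t: 2.7
tool_pos: [0.5267, -0.0713, 0.4046]
tcp_rot: [-0.0, 0.558, 0.83, 0.0]
contact_force: [0.5, 0.3, -0.3]
opening: 0.092
grasp_force: 0.0
```

```bash
cat >> h.py <<'E'
def yaw():
    q=sense()["tcp_rot"]; R=Ro.from_quat([q[1],q[2],q[3],q[0]]).as_matrix(); return R
def go(x,y,zg,th=None):
    "increments to put the grasp point at x,y,zg with tool y at angle th deg"
    s=sense(); R=yaw(); p=np.array([x,y,zg+.159]); d=R.T@(p-s["tool_pos"])/.08
    a=np.degrees(np.arctan2(R[1,1],R[0,1])); tn=0 if th is None else -((th-a+90)%180-90)/180
    print("t",round(s["t"],2),"grasp",np.round(s["tool_pos"]-[0,0,.159],4),"ang",round(a,1),"open",round(s["opening"],4),"F",np.round(s["contact_force"],1),"q6",round(s["q"][5],2),"-> shift",np.round(d,3),"turn",round(tn,4))
E
python3 -c "
from h import *
go(.526,-.0735,.137,22)"
```

```text
t 2.7 grasp [ 0.5267 -0.0713  0.2456] ang 22.1 open 0.092 F [ 0.5  0.3 -0.3] q6 -0.67 -> shift [-0.023 -0.018  1.357] turn 0.0006
```

>>> step_arm:
  increments:
    - [[-1, -0.02, -0.02, 0.9, 0], [-1, -0.02, -0.02, 0.9, 0], [-1, -0.02, -0.02, 0.9, 0]]

```text
t: 3.0
tool_pos: [0.5249, -0.0741, 0.3297]
tcp_rot: [-0.003, 0.559, 0.829, -0.001]
contact_force: [-0.8, 0.9, 0.4]
opening: 0.0917
grasp_force: 0.0
```

>>> step_arm:
  increments:
    - [[-1, 0, 0, 0.2, 0], [-1, 0, 0, 0.46, 0], [-1, 0, 0, 0.46, 0], [0.2, 0, 0, 0.46, 0], [0.6, 0, 0, 0.46, 0], [1, 0, 0, 0.46, 0], [1, 0, 0, 0.46, 0], [1, 0, 0, 0.46, 0], [1, 0, 0, 0.46, 0], [1, 0, 0, 0.46, 0]]
  squeeze: 15

```text
t: 4.0
tool_pos: [0.5259, -0.0751, 0.296]
tcp_rot: [0.0, 0.56, 0.828, 0.0]
contact_force: [0.3, 0.0, 0.4]
opening: 0.0587
grasp_force: 15.0
```

>>> step_arm:
  increments:
    - [[1, 0, 0, -0.2, 0], [1, 0, 0, -0.5, 0], [1, 0, 0, -1, 0], [1, 0, 0, -1, 0], [1, 0, 0, -1, 0]]

```text
t: 4.5
tool_pos: [0.5257, -0.075, 0.3763]
tcp_rot: [0.001, 0.56, 0.828, 0.0]
contact_force: [0.7, -0.2, -2.2]
opening: 0.0585
grasp_force: 15.0
```

```bash
python3 -c "
from h import *
go(.45,-.30,.25,-5.2)
d=cam('top');a=d['image'][150:260,230:430]
e=cam('scene');b=e['image'][110:230,120:320]
np.save('top1.npy',d);np.save('scene1.npy',e)
cv2.imwrite('pics/g.png',np.vstack([cv2.resize(a,(600,330)),cv2.resize(b,(450,270))[:, :450] if 0 else cv2.resize(b,(600,270))]))"
```

```text
t 4.5 grasp [ 0.5257 -0.075   0.2173] ang 21.9 open 0.0585 F [ 0.7 -0.2 -2.2] q6 -0.67 -> shift [-2.257 -1.925 -0.409] turn 0.1504
```

View pics/g.png

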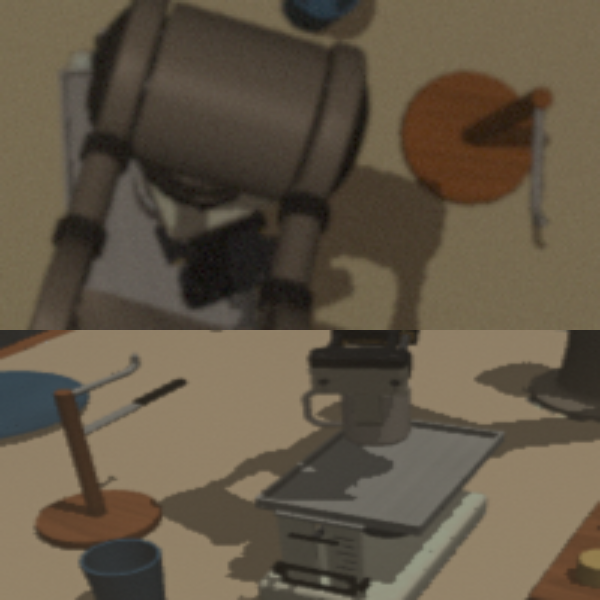

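The cup is held in the gripper, with the handle at (325,408) in the lower crop. The pan is empty and the hook points to the right at (135,365). I'll measure where the handle is relative to the grasp.

Run:
```python
from h import *
np.set_printoptions(precision=4,suppress=True)
S=np.load('scene1.npy',allow_pickle=True).item(); W=cloud(S); P=W.reshape(-1,3); P=P[np.isfinite(P[:,2])]
g=np.array([.5257,-.075])
q=P[(P[:,2]>.15)&(P[:,2]<.245)]; r=q[:,:2]-g; n=np.linalg.norm(r,axis=1)
h=q[(n<.075)&(n>.037)&(r[:,1]<-.03)]
print(len(h),h.min(0),h.max(0)); 
f=h[np.linalg.norm(h[:,:2]-g,axis=1)>.05]; d=f[:,:2].mean(0)-g; print("far bar",f.mean(0),np.degrees(np.arctan2(d[1],d[0])),np.linalg.norm(d))
tb=h[h[:,2]>h[:,2].max()-.009]; d=tb[:,:2].mean(0)-g; print("topbar",tb.mean(0),np.degrees(np.arctan2(d[1],d[0])))
c=q[(n<.036)]; print("cup z",np.percentile(c[:,2],[1,99]))
l=cv2.fitLine(h[:,:2].astype(np.float32),cv2.DIST_HUBER,0,.001,.001).ravel();print("line",np.degrees(np.arctan2(l[1],l[0])))
```

```text
57 [ 0.5397 -0.1317  0.1772] [ 0.5515 -0.109   0.2254]
far bar [ 0.5479 -0.1263  0.2003] -66.64277786550613 0.055925923623673865
topbar [ 0.5476 -0.1246  0.2203] -66.15286552278275
cup z [0.1674 0.2289]
line -68.53043
```

>>> step_arm:
  increments:
    - [[1, -0.4, -0.27, 0, 0], [1, -0.8, -0.54, 0, 0], [1, -0.8, -0.54, 0, 0]]

```text
t: 4.9
tool_pos: [0.5087, -0.1538, 0.3742]
tcp_rot: [-0.001, 0.562, 0.827, -0.001]
contact_force: [0.5, -0.1, -1.6]
opening: 0.0582
grasp_force: 15.0
```

>>> step_arm:
  increments:
    - [[1, -0.4, -0.27, 0, 0], [1, -0.8, -0.54, 0, 0], [1, -0.8, -0.54, 0, 0]]

```text
t: 5.2
tool_pos: [0.4925, -0.2292, 0.3744]
tcp_rot: [-0.001, 0.562, 0.827, -0.001]
contact_force: [-0.5, -0.3, -0.5]
opening: 0.0587
grasp_force: 15.0
```

>>> step_arm:
  increments:
    - [[1, -0.4, -0.27, 0, 0.04], [1, -0.8, -0.54, 0, 0.08], [1, -0.8, -0.54, 0, 0.12], [1, -0.8, -0.54, 0, 0.151], [1, -0.8, -0.54, 0, 0.151], [1, -0.8, -0.54, 0, 0.151], [1, -0.8, -0.54, 0, 0.151]]

```text
t: 5.9
tool_pos: [0.4773, -0.3009, 0.3755]
tcp_rot: [-0.0, 0.738, 0.675, 0.0]
contact_force: [0.0, 0.1, -0.7]
opening: 0.0587
grasp_force: 15.0
```

Run:
```python
from h import *
np.set_printoptions(precision=4,suppress=True)
go(.4773,-.302,.212,-5.2)
e=cam('scene');np.save('scene2.npy',e);b=e['image'][100:210,110:260]
cv2.imwrite('pics/h.png',cv2.resize(b,(750,550),interpolation=cv2.INTER_CUBIC))
W=cloud(e); P=W.reshape(-1,3); P=P[np.isfinite(P[:,2])]
g=sense()["tool_pos"][:2]
q=P[(P[:,2]>.15)&(P[:,2]<.25)]; r=q[:,:2]-g; n=np.linalg.norm(r,axis=1)
h=q[(n<.062)&(n>.037)&(r[:,1]<-.03)]; print(len(h),h.min(0),h.max(0),h.mean(0)-np.r_[g,0])
c=q[n<.036]; print("cup z",np.percentile(c[:,2],[1,99]))
q=P[(P[:,0]>.51)&(P[:,0]<.58)&(abs(P[:,1]+.352)<.015)&(P[:,2]>.17)];print("bar",len(q),np.median(q,0))
```

```text
t 5.9 grasp [ 0.4773 -0.3009  0.2165] ang -5.2 open 0.0587 F [ 0.   0.1 -0.7] q6 -0.61 -> shift [-0.014  0.002  0.056] turn 0.0003
28 [ 0.4726 -0.361   0.1778] [ 0.5161 -0.3456  0.2068] [ 0.0228 -0.0494  0.1956]
cup z [0.168  0.2475]
bar 98 [ 0.5589 -0.3491  0.192 ]
```

View pics/h.png

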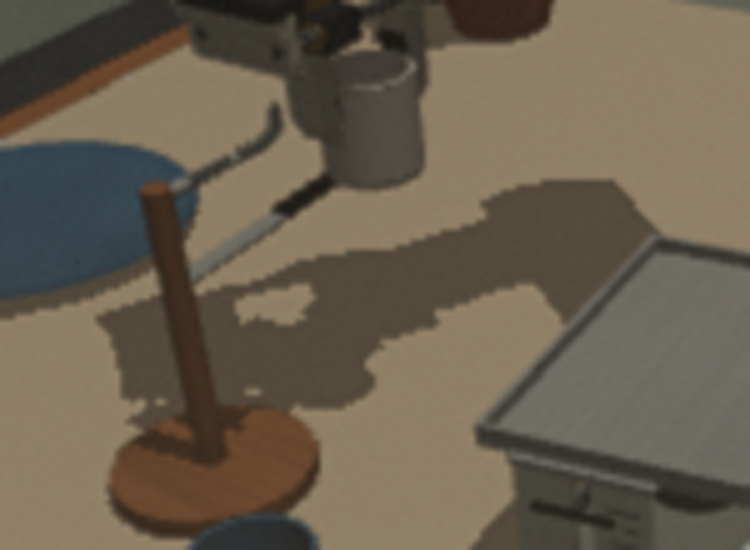

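The cup is held in front of the hook tip (275,115), at (375,120). The handle is hidden behind the finger at (305,100). I'll check it with the wrist and top cameras.

Run:
```python
from h import *
e=cam('wrist');d=cam('top');np.save('w2.npy',e)
cv2.imwrite('pics/w.png',np.hstack([cv2.resize(e['image'],(400,300)),cv2.resize(d['image'][160:250,350:470],(400,300))]))
```

```text
(no output)
```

View pics/w.png

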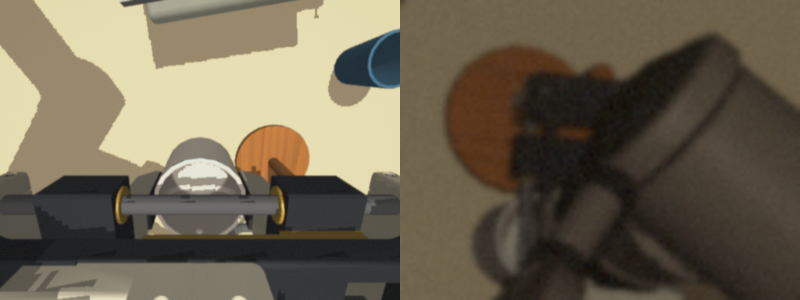

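The wrist view shows the cup between the fingers and the stand to its right; the handle and hook stay hidden. I'll insert slowly, watching the force.

>>> step_arm:
  increments:
    - [[1, -0.014, 0, 0.056, 0], [1, -0.014, 0.1, 0.056, 0], [1, -0.014, 0.2, 0.056, 0], [1, -0.014, 0.3, 0.056, 0], [1, -0.014, 0.4, 0.056, 0], [1, -0.014, 0.45, 0.056, 0], [1, -0.014, 0.45, 0.056, 0]]

```text
t: 6.75
tool_pos: [0.5134, -0.3059, 0.3712]
tcp_rot: [-0.0, 0.739, 0.674, 0.0]
contact_force: [-0.1, 0.7, -1.0]
opening: 0.0583
grasp_force: 15.0
```

```bash
python3 -c "
from h import *
go(.539,-.3075,.212,-5.2);s=sense();print(s['wrist_torque'],s['contact_force'])
e=cam('scene');cv2.imwrite('pics/i.png',cv2.resize(e['image'][90:170,120:230],(770,560),interpolation=cv2.INTER_CUBIC))"
```

```text
t 6.75 grasp [ 0.5134 -0.3059  0.2122] ang -5.3 open 0.0583 F [-0.1  0.7 -1. ] q6 -0.57 -> shift [0.01  0.32  0.002] turn -0.0004
[-0.06933674  0.06060557 -0.00206672] [-0.13696686  0.71683045 -0.98376828]
```

View pics/i.png

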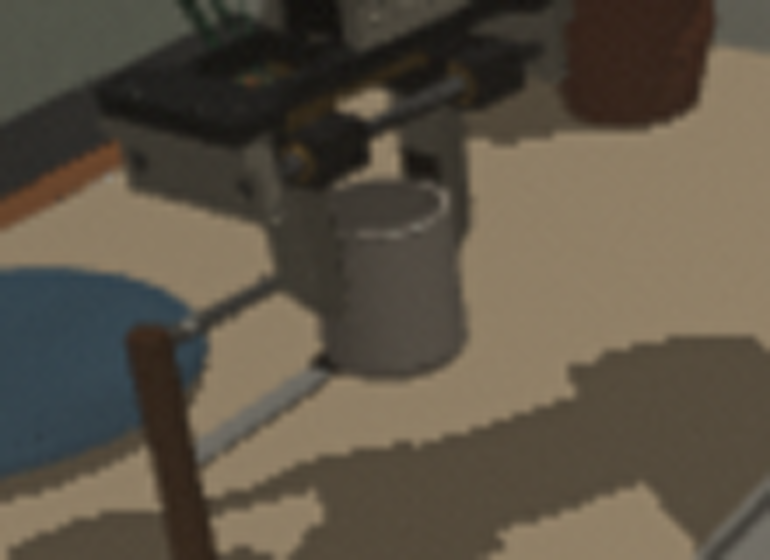

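There is no contact force and the handle is past the tip. The cup is beside the bar at (395,270), with the hook entering behind the finger. I'll go on in and then lower.

>>> step_arm:
  increments:
    - [[1, 0.01, 0.1, 0, 0], [1, 0.01, 0.2, 0, 0], [1, 0.01, 0.32, 0, 0], [1, 0.01, 0.32, 0.05, 0], [1, 0.01, 0.32, 0.1, 0], [1, 0.01, 0.32, 0.15, 0], [1, 0.01, 0.32, 0.2, 0], [1, 0.01, 0.32, 0.23, 0], [1, 0.01, 0.32, 0.23, 0]]

```text
t: 7.7
tool_pos: [0.5382, -0.3075, 0.3525]
tcp_rot: [-0.0, 0.739, 0.674, -0.0]
contact_force: [0.5, -0.2, -1.1]
opening: 0.0588
grasp_force: 15.0
```

>>> step_arm:
  increments:
    - [[1, 0, 0, 0.015, 0], [1, 0, 0, 0.03, 0], [1, 0, 0, 0.03, 0]]

```text
t: 8.0
tool_pos: [0.5383, -0.3075, 0.3506]
tcp_rot: [-0.0, 0.739, 0.674, 0.0]
contact_force: [-0.8, 0.2, -1.7]
opening: 0.0585
grasp_force: 15.0
```

>>> step_arm:
  increments:
    - [[1, 0, 0, 0.01, 0], [1, 0, 0, 0.02, 0], [1, 0, 0, 0.02, 0]]

```text
t: 8.3
tool_pos: [0.5383, -0.3075, 0.3489]
tcp_rot: [-0.0, 0.739, 0.674, 0.0]
contact_force: [0.0, 0.2, -1.8]
opening: 0.0586
grasp_force: 15.0
```

>>> step_arm:
  increments:
    - [[1, 0, 0, 0.0125, 0], [1, 0, 0, 0.0125, 0], [1, 0, 0, 0.0125, 0]]

```text
t: 8.6
tool_pos: [0.5384, -0.3075, 0.3483]
tcp_rot: [0.0, 0.739, 0.674, 0.0]
contact_force: [-0.8, 0.7, 0.8]
opening: 0.0584
grasp_force: 15.0
```

>>> step_arm:
  increments:
    - [[1, 0, 0, 0.0125, 0], [1, 0, 0, 0.0125, 0], [1, 0, 0, 0.0125, 0]]

```text
t: 8.9
tool_pos: [0.5383, -0.3076, 0.3473]
tcp_rot: [0.0, 0.739, 0.674, -0.0]
contact_force: [-2.4, -0.1, 3.7]
opening: 0.0585
grasp_force: 15.0
```

>>> step_arm:
  increments:
    - [[1, 0, 0, 0.0125, 0], [1, 0, 0, 0.0125, 0], [1, 0, 0, 0.0125, 0]]

```text
t: 9.2
tool_pos: [0.5383, -0.3077, 0.346]
tcp_rot: [0.0, 0.739, 0.674, -0.0]
contact_force: [-1.6, 0.4, 2.2]
opening: 0.0589
grasp_force: 15.0
```

The hook is bearing the cup. I'll open, let it swing, and rise.

>>> step_arm:
  increments:
    - [[0, 0, 0, 0, 0], [-0.5, 0, 0, 0, 0], [-1, 0, 0, 0, 0], [-1, 0, 0, 0, 0], [-1, 0, 0, 0, 0], [-1, 0, 0, 0, 0]]

```text
t: 9.8
tool_pos: [0.5384, -0.3075, 0.3459]
tcp_rot: [-0.0, 0.739, 0.674, 0.0]
contact_force: [-0.4, 0.2, -0.2]
opening: 0.0907
grasp_force: 0.0
```

>>> step_arm:
  increments:
    - [[-1, 0, 0, -0.15, 0], [-1, 0, 0, -0.4, 0], [-1, 0, 0, -0.9, 0], [-1, 0, 0, -0.9, 0]]

```text
t: 10.2
tool_pos: [0.5388, -0.3078, 0.4249]
tcp_rot: [0.006, 0.739, 0.674, 0.001]
contact_force: [0.4, 0.2, 1.1]
opening: 0.0916
grasp_force: 0.0
```

```bash
python3 -c "
from h import *
go(.5153,.2235,.2,0)
e=cam('scene');cv2.imwrite('pics/j.png',np.hstack([cv2.resize(e['image'][100:220,110:270],(640,480),interpolation=cv2.INTER_CUBIC)]))"
```

```text
t 10.2 grasp [ 0.5388 -0.3078  0.2659] ang -5.3 open 0.0916 F [0.4 0.2 1.1] q6 -0.55 -> shift [ 6.591 -0.914  0.777] turn -0.0294
```

View pics/j.png

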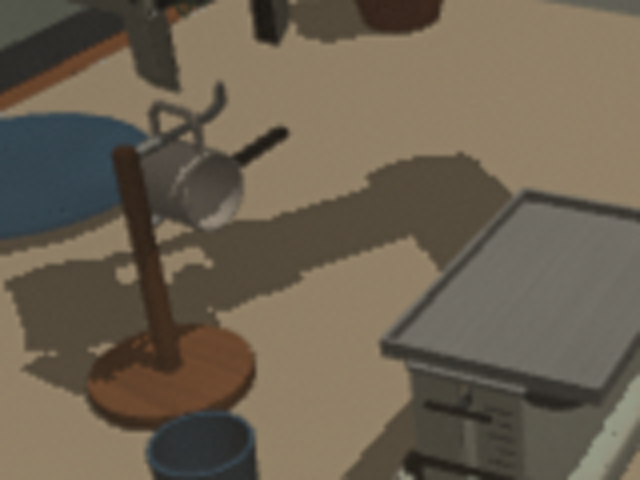

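The cup hangs by its handle on the hook with the pan empty: handle at (175,125), cup at (195,185). Next is the large cheese at (0.515,0.2237).

>>> step_arm:
  increments:
    - [[-1, 0, 0, 0, -0.046], [-1, 0, 0, 0, -0.046]]

```text
t: 10.45
tool_pos: [0.5382, -0.3074, 0.4177]
tcp_rot: [-0.0, 0.688, 0.726, -0.0]
contact_force: [0.5, -0.5, 0.1]
opening: 0.0917
grasp_force: 0.0
```

>>> step_arm:
  increments:
    - [[-1, 0.5, 0, 0, 0], [-1, 0.95, 0.007, 0, 0], [-1, 0.95, 0.007, 0, 0]]

```text
t: 10.75
tool_pos: [0.5349, -0.2281, 0.4179]
tcp_rot: [-0.001, 0.689, 0.725, 0.0]
contact_force: [-0.4, 0.4, 0.2]
opening: 0.0923
grasp_force: 0.0
```

>>> step_arm:
  increments:
    - [[-1, 0.6, 0, 0, 0], [-1, 0.95, 0.007, 0, 0]]

```text
t: 10.95
tool_pos: [0.5313, -0.1544, 0.4176]
tcp_rot: [-0.001, 0.69, 0.724, 0.0]
contact_force: [0.4, 0.2, 0.3]
opening: 0.0916
grasp_force: 0.0
```

>>> step_arm:
  increments:
    - [[-1, 0.6, 0, 0, 0], [-1, 0.95, 0.007, 0, 0]]

```text
t: 11.15
tool_pos: [0.5279, -0.0779, 0.4178]
tcp_rot: [-0.001, 0.689, 0.724, 0.0]
contact_force: [-0.9, -0.1, 0.1]
opening: 0.0918
grasp_force: 0.0
```

>>> step_arm:
  increments:
    - [[-1, 0.6, 0, 0, 0], [-1, 0.95, 0.007, 0, 0]]

```text
t: 11.35
tool_pos: [0.5245, -0.0019, 0.4178]
tcp_rot: [-0.0, 0.689, 0.724, 0.0]
contact_force: [-0.0, -0.8, -0.7]
opening: 0.0918
grasp_force: 0.0
```

>>> step_arm:
  increments:
    - [[-1, 0.6, 0, 0, 0], [-1, 0.95, 0.007, 0, 0]]

```text
t: 11.55
tool_pos: [0.5212, 0.0741, 0.4178]
tcp_rot: [-0.0, 0.689, 0.724, 0.0]
contact_force: [-0.1, -0.9, -0.2]
opening: 0.0919
grasp_force: 0.0
```

>>> step_arm:
  increments:
    - [[-1, 0.6, 0, 0, 0], [-1, 0.95, 0.007, 0.3, 0], [-1, 0.95, 0.007, 0.7, 0]]

```text
t: 11.85
tool_pos: [0.5182, 0.1509, 0.3626]
tcp_rot: [0.001, 0.688, 0.725, 0.002]
contact_force: [1.3, -1.5, -0.3]
opening: 0.0915
grasp_force: 0.0
```

>>> step_arm:
  increments:
    - [[-1, 0.6, 0, 0.4, 0], [-1, 0.95, 0.007, 0.9, 0], [-1, 0.95, 0.007, 0.9, 0], [-1, 0.95, 0.007, 0.9, 0]]

```text
t: 12.25
tool_pos: [0.5146, 0.2243, 0.2885]
tcp_rot: [-0.001, 0.689, 0.725, -0.001]
contact_force: [0.8, -0.3, 0.2]
opening: 0.0917
grasp_force: 0.0
```

```bash
python3 -c "
from h import *
go(.5155,.2237,.04,3)
e=cam('scene');d=e['image'];W=cloud(e);np.save('scene3.npy',e)
m=cv2.cvtColor(d,cv2.COLOR_BGR2GRAY)
for v in range(190,230,1): print(v,[(int(m[v,u]),int(W[v,u,0]*1000),int(W[v,u,2]*1000)) for u in (225,232) if m[v,u]<48])
P=W.reshape(-1,3);q=P[(abs(P[:,0]-.5)<.06)&(abs(P[:,1]+.064)<.05)];print('floor',np.nanmedian(q[:,2]))"
```

```text
t 12.25 grasp [0.5146 0.2243 0.1295] ang 3.0 open 0.0917 F [ 0.8 -0.3  0.2] q6 0.22 -> shift [-0.007  0.014  1.119] turn -0.0003
190 []
191 []
192 []
193 []
194 []
195 []
196 []
197 []
198 []
199 []
200 []
201 []
202 [(39, 670, 120)]
203 [(42, 675, 121)]
204 [(42, 670, 120)]
205 []
206 []
207 []
208 []
209 []
210 []
211 []
212 []
213 []
214 []
215 []
216 [(43, 671, 77)]
217 [(36, 673, 76)]
218 [(46, 675, 75), (40, 668, 75)]
219 [(36, 671, 74)]
220 [(47, 673, 73)]
221 []
222 []
223 [(35, 672, 55)]
224 [(44, 673, 53)]
225 [(33, 672, 56)]
226 [(43, 671, 52)]
227 []
228 []
229 []
floor 0.1185821704352821
```

>>> step_arm:
  increments:
    - [[-1, -0.007, 0.014, 0.5, 0], [-1, -0.007, 0.014, 0.9, 0], [-1, -0.007, 0.014, 0.9, 0]]

```text
t: 12.6
tool_pos: [0.5154, 0.2219, 0.2161]
tcp_rot: [-0.001, 0.689, 0.724, -0.002]
contact_force: [0.7, 0.3, -0.2]
opening: 0.0914
grasp_force: 0.0
```

>>> step_arm:
  increments:
    - [[-1, 0, 0, 0.22, 0], [-1, 0, 0, 0.22, 0], [0.2, 0, 0, 0.22, 0], [1, 0, 0, 0.22, 0], [1, 0, 0, 0.22, 0], [1, 0, 0, 0.22, 0], [1, 0, 0, 0.22, 0], [1, 0, 0, 0.22, 0]]
  squeeze: 12

```text
t: 13.4
tool_pos: [0.516, 0.2235, 0.2011]
tcp_rot: [0.0, 0.688, 0.725, 0.0]
contact_force: [-0.8, -0.3, 6.0]
opening: 0.0619
grasp_force: 12.0
```

>>> step_arm:
  increments:
    - [[1, 0, 0, -0.2, 0], [1, 0, 0, -0.5, 0], [1, 0, 0, -0.9, 0]]

```text
t: 13.7
tool_pos: [0.5152, 0.2233, 0.2716]
tcp_rot: [-0.001, 0.689, 0.725, -0.002]
contact_force: [0.3, 1.0, -0.9]
opening: 0.0619
grasp_force: 12.0
```

>>> step_arm:
  increments:
    - [[1, 0, 0, -0.4, 0], [1, -0.3, 0, -0.9, 0], [1, -0.8, 0, -0.9, 0], [1, -0.8, 0, -0.9, 0]]

```text
t: 14.1
tool_pos: [0.5194, 0.1565, 0.3454]
tcp_rot: [0.001, 0.69, 0.724, 0.0]
contact_force: [0.2, -0.1, -2.1]
opening: 0.0616
grasp_force: 12.0
```

>>> step_arm:
  increments:
    - [[1, -0.5, 0, 0, 0], [1, -0.95, 0, 0, 0], [1, -0.95, 0, 0, 0]]

```text
t: 14.4
tool_pos: [0.5232, 0.0808, 0.3436]
tcp_rot: [-0.0, 0.69, 0.724, -0.001]
contact_force: [-0.1, 0.9, -1.4]
opening: 0.0617
grasp_force: 12.0
```

>>> step_arm:
  increments:
    - [[1, -0.5, 0, 0, 0], [1, -0.95, 0, 0, 0], [1, -0.95, 0, 0, 0]]

```text
t: 14.7
tool_pos: [0.5273, 0.0054, 0.3437]
tcp_rot: [-0.0, 0.69, 0.724, -0.001]
contact_force: [0.1, 1.1, -1.2]
opening: 0.0616
grasp_force: 12.0
```

```bash
python3 -c "
from h import *
go(.52,-.031,.147,3)"
```

```text
t 14.7 grasp [0.5273 0.0054 0.1847] ang 2.8 open 0.0616 F [ 0.1  1.1 -1.2] q6 -0.18 -> shift [-0.449 -0.112  0.472] turn -0.0012
```

>>> step_arm:
  increments:
    - [[1, -0.3, -0.08, 0, 0], [1, -0.45, -0.11, 0.2, 0], [1, -0.45, -0.11, 0.4, 0], [1, -0.45, -0.11, 0.5, 0], [1, -0.45, -0.11, 0.6, 0], [1, -0.45, -0.11, 0.7, 0], [1, -0.45, -0.11, 0.78, 0], [1, -0.45, -0.11, 0.84, 0], [1, -0.45, -0.11, 0.84, 0], [1, -0.45, -0.11, 0.84, 0]]

```text
t: 15.7
tool_pos: [0.5202, -0.0286, 0.2774]
tcp_rot: [0.0, 0.689, 0.725, 0.0]
contact_force: [-1.3, -0.7, 0.2]
opening: 0.0621
grasp_force: 12.0
```

>>> step_arm:
  increments:
    - [[0.2, 0, 0, 0, 0], [-0.6, 0, 0, 0, 0], [-0.6, 0, 0, 0, 0], [-0.6, 0, 0, 0, 0], [-0.6, 0, 0, -0.3, 0], [-0.6, 0, 0, -0.7, 0], [-0.6, 0, 0, -1, 0], [-0.6, 0, 0, -1, 0]]

```text
t: 16.5
tool_pos: [0.5208, -0.0288, 0.3607]
tcp_rot: [0.003, 0.689, 0.725, 0.002]
contact_force: [-0.1, -0.2, 0.5]
opening: 0.0735
grasp_force: 0.0
```

```bash
cat >> h.py <<'E'
def pan():
    "pan floor, pointer height and cheeses in pan zone from scene view"
    e=cam('scene'); W=cloud(e); m=cv2.cvtColor(e['image'],cv2.COLOR_BGR2GRAY); r=W.reshape(-1,3)
    k=((m<50).ravel())&(abs(r[:,0]-.673)<.006)&(abs(r[:,1]+.055)<.018)&(r[:,2]>.045)
    z=np.sort(r[k,2]); g=np.split(z,np.where(np.diff(z)>.005)[0]+1); print("dark bands",[(len(a),np.round([a.min(),np.median(a),a.max()],4)) for a in g if len(a)>1])
    hsv=cv2.cvtColor(e['image'],cv2.COLOR_BGR2HSV); mm=cv2.inRange(hsv,(20,90,80),(40,255,255)); n,l,st,c=cv2.connectedComponentsWithStats(mm)
    for i in range(1,n):
        if st[i,4]>25:
            P=W[l==i]; z=np.nanpercentile(P[:,2],90); Q=P[P[:,2]>z-.006]
            if z<.25: print("cheese",np.round((Q.min(0)+Q.max(0))/2,3),"top",round(z,3),st[i,4])
    return e
E
python3 -c "
from h import *
go(.5138,.139,.038,3);e=pan()
cv2.imwrite('pics/k.png',cv2.resize(e['image'][150:250,180:430],(800,320),interpolation=cv2.INTER_CUBIC))"
```

```text
t 16.5 grasp [ 0.5208 -0.0288  0.2017] ang 3.0 open 0.0735 F [-0.1 -0.2  0.5] q6 -0.25 -> shift [2.103 0.007 2.042] turn -0.0002
dark bands [(25, array([0.0538, 0.0555, 0.0579])), (62, array([0.0731, 0.0798, 0.0869]))]
cheese [ 0.522 -0.026  0.12 ] top 0.122 224
cheese [0.409 0.137 0.043] top 0.045 81
cheese [0.404 0.226 0.051] top 0.053 225
cheese [0.404 0.3   0.043] top 0.045 101
cheese [0.516 0.139 0.043] top 0.045 99
cheese [0.512 0.304 0.043] top 0.045 122
```

View pics/k.png

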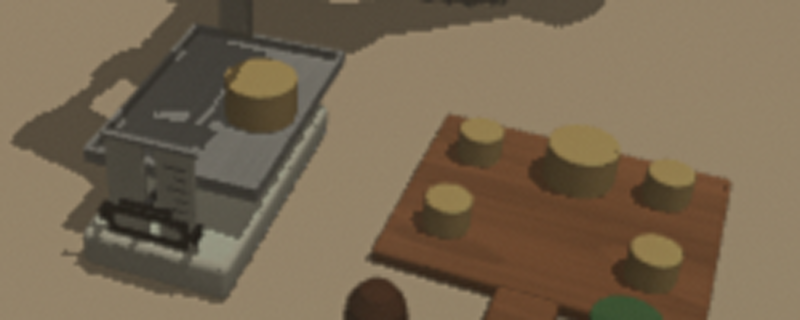

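The large cheese is in the pan at (262,95) and the pointer is just above the marker, at about z 0.085. The target is about 0.066, which leaves about 70 g: two small cheeses.

>>> step_arm:
  increments:
    - [[-0.6, 0.5, 0, 0, 0], [-0.6, 0.95, 0, 0, 0], [-0.6, 0.95, 0, 0, 0]]

```text
t: 16.85
tool_pos: [0.5154, 0.0503, 0.3559]
tcp_rot: [-0.001, 0.687, 0.726, -0.0]
contact_force: [0.3, 0.2, -0.4]
opening: 0.074
grasp_force: 0.0
```

>>> step_arm:
  increments:
    - [[-0.6, 0.5, 0, 0, 0], [-0.6, 0.95, 0, 0.3, 0], [-0.6, 0.95, 0, 0.8, 0], [-0.6, 0.95, 0, 0.8, 0]]

```text
t: 17.25
tool_pos: [0.5103, 0.1233, 0.2881]
tcp_rot: [-0.004, 0.688, 0.726, -0.004]
contact_force: [-1.0, -0.2, 0.1]
opening: 0.073
grasp_force: 0.0
```

>>> step_arm:
  increments:
    - [[-0.6, 0.2, 0.02, 0.4, 0], [-0.6, 0.2, 0.02, 0.8, 0], [-0.6, 0.2, 0.02, 0.8, 0], [-0.6, 0.2, 0.02, 0.8, 0]]

```text
t: 17.65
tool_pos: [0.5135, 0.1384, 0.2301]
tcp_rot: [-0.0, 0.689, 0.725, -0.0]
contact_force: [1.4, 0.4, -0.3]
opening: 0.0732
grasp_force: 0.0
```

```bash
python3 -c "
from h import *
go(.5145,.139,.041,3)"
```

```text
t 17.65 grasp [0.5135 0.1384 0.0711] ang 2.9 open 0.0732 F [ 1.4  0.4 -0.3] q6 0.07 -> shift [0.007 0.013 0.376] turn -0.0005
```

>>> step_arm:
  increments:
    - [[-0.6, 0.01, 0.01, 0.25, 0], [-0.6, 0.01, 0.01, 0.37, 0], [-0.6, 0.01, 0.01, 0.37, 0], [0.2, 0.01, 0.01, 0.37, 0], [1, 0.01, 0.01, 0.37, 0], [1, 0.01, 0.01, 0.37, 0], [1, 0.01, 0.01, 0.37, 0], [1, 0.01, 0.01, 0.37, 0], [1, 0.01, 0.01, 0.37, 0]]

```text
t: 18.55
tool_pos: [0.5138, 0.1401, 0.1999]
tcp_rot: [0.0, 0.688, 0.725, 0.0]
contact_force: [-0.2, 0.0, 3.4]
opening: 0.0398
grasp_force: 12.0
```

>>> step_arm:
  increments:
    - [[1, 0, 0, -0.3, 0], [1, 0, 0, -0.9, 0], [1, 0, 0, -0.9, 0]]

```text
t: 18.85
tool_pos: [0.5154, 0.1403, 0.2768]
tcp_rot: [0.003, 0.688, 0.725, 0.004]
contact_force: [0.5, -0.1, -0.0]
opening: 0.0398
grasp_force: 12.0
```

>>> step_arm:
  increments:
    - [[1, -0.2, 0, -0.4, 0], [1, -0.6, -0.2, -0.8, 0], [1, -1, -0.2, -0.8, 0]]

```text
t: 19.15
tool_pos: [0.5016, 0.059, 0.339]
tcp_rot: [0.002, 0.688, 0.726, 0.002]
contact_force: [0.2, -0.8, -0.1]
opening: 0.0395
grasp_force: 12.0
```

>>> step_arm:
  increments:
    - [[1, -0.5, -0.1, 0, 0], [1, -1, -0.2, 0, 0], [1, -1, -0.2, 0, 0]]

```text
t: 19.45
tool_pos: [0.4895, -0.025, 0.3353]
tcp_rot: [0.0, 0.69, 0.724, -0.001]
contact_force: [0.2, 0.8, -0.5]
opening: 0.0392
grasp_force: 12.0
```

>>> step_arm:
  increments:
    - [[1, -0.5, -0.1, 0, 0], [1, -1, -0.2, 0, 0], [1, -1, -0.2, 0, 0]]

```text
t: 19.75
tool_pos: [0.478, -0.105, 0.3353]
tcp_rot: [0.0, 0.69, 0.724, -0.0]
contact_force: [-0.8, 0.4, -0.5]
opening: 0.0395
grasp_force: 12.0
```

```bash
python3 -c "
from h import *
go(.479,-.1015,.105,3);pan()"
```

```text
t 19.75 grasp [ 0.478  -0.105   0.1763] ang 2.8 open 0.0395 F [-0.8  0.4 -0.5] q6 -0.42 -> shift [0.044 0.014 0.891] turn -0.0014
dark bands [(25, array([0.0534, 0.0554, 0.0572])), (62, array([0.0744, 0.0806, 0.0858]))]
cheese [ 0.477 -0.098  0.178] top 0.18 34
cheese [ 0.521 -0.028  0.12 ] top 0.122 234
cheese [0.409 0.137 0.043] top 0.045 82
cheese [0.404 0.225 0.052] top 0.053 226
cheese [0.402 0.3   0.043] top 0.045 95
cheese [0.511 0.304 0.044] top 0.045 121
```

>>> step_arm:
  increments:
    - [[1, 0.03, 0.01, 0.3, 0], [1, 0.03, 0.01, 0.6, 0], [1, 0.03, 0.01, 0.75, 0], [1, 0.03, 0.01, 0.85, 0], [1, 0.03, 0.01, 0.94, 0], [1, 0.03, 0.01, 0.94, 0], [1, 0.03, 0.01, 0.94, 0]]

```text
t: 20.5
tool_pos: [0.4792, -0.0995, 0.2608]
tcp_rot: [0.0, 0.688, 0.725, 0.0]
contact_force: [0.2, -0.8, -0.0]
opening: 0.0397
grasp_force: 12.0
```

>>> step_arm:
  increments:
    - [[0, 0, 0, 0, 0], [-0.3, 0, 0, 0, 0], [-0.3, 0, 0, 0, 0], [-0.3, 0, 0, 0, 0], [-0.3, 0, 0, -0.3, 0], [-0.3, 0, 0, -0.7, 0], [-0.3, 0, 0, -1, 0], [-0.3, 0, 0, -1, 0]]

```text
t: 21.3
tool_pos: [0.4797, -0.1, 0.3436]
tcp_rot: [0.003, 0.689, 0.725, 0.001]
contact_force: [-0.5, -0.7, -0.9]
opening: 0.0597
grasp_force: 0.0
```

```bash
python3 -c "
from h import *
go(.4075,.137,.041,3);pan()"
```

```text
t 21.3 grasp [ 0.4797 -0.1     0.1846] ang 3.0 open 0.0597 F [-0.5 -0.7 -0.9] q6 -0.41 -> shift [ 3.01  -0.759  1.783] turn -0.0002
dark bands [(25, array([0.054 , 0.0553, 0.0573])), (33, array([0.0711, 0.0757, 0.078 ]))]
cheese [ 0.481 -0.101  0.101] top 0.104 89
cheese [ 0.522 -0.029  0.11 ] top 0.112 231
cheese [0.406 0.138 0.043] top 0.045 81
cheese [0.405 0.226 0.051] top 0.053 224
cheese [0.404 0.3   0.043] top 0.045 96
cheese [0.512 0.304 0.044] top 0.045 121
```

>>> step_arm:
  increments:
    - [[-0.6, 0.5, -0.1, 0, 0], [-0.6, 1, -0.25, 0, 0], [-0.6, 1, -0.25, 0, 0]]

```text
t: 21.65
tool_pos: [0.4527, -0.0177, 0.339]
tcp_rot: [-0.002, 0.687, 0.726, -0.001]
contact_force: [0.6, -0.8, 0.1]
opening: 0.0728
grasp_force: 0.0
```

>>> step_arm:
  increments:
    - [[-0.6, 0.5, -0.1, 0, 0], [-0.6, 1, -0.25, 0, 0], [-0.6, 1, -0.25, 0, 0]]

```text
t: 21.95
tool_pos: [0.4289, 0.0608, 0.3393]
tcp_rot: [-0.002, 0.687, 0.726, -0.001]
contact_force: [-0.3, -1.0, -0.1]
opening: 0.0732
grasp_force: 0.0
```

>>> step_arm:
  increments:
    - [[-0.6, 0.5, -0.1, 0, 0], [-0.6, 1, -0.25, 0.3, 0], [-0.6, 1, -0.25, 0.8, 0], [-0.6, 1, -0.25, 0.8, 0]]

```text
t: 22.35
tool_pos: [0.4049, 0.1369, 0.2725]
tcp_rot: [-0.003, 0.688, 0.726, -0.004]
contact_force: [0.1, 0.2, -0.3]
opening: 0.0735
grasp_force: 0.0
```

>>> step_arm:
  increments:
    - [[-0.6, 0, 0, 0.4, 0], [-0.6, 0, 0, 0.6, 0], [-0.6, 0, 0, 0.6, 0], [-0.6, 0, 0, 0.6, 0]]

```text
t: 22.75
tool_pos: [0.4074, 0.1361, 0.2293]
tcp_rot: [0.0, 0.689, 0.725, 0.0]
contact_force: [0.5, 0.2, 0.1]
opening: 0.0736
grasp_force: 0.0
```

```bash
python3 -c "
from h import *
go(.4068,.137,.041,3)"
```

```text
t 22.75 grasp [0.4074 0.1361 0.0703] ang 2.9 open 0.0736 F [0.5 0.2 0.1] q6 0.09 -> shift [ 0.011 -0.008  0.366] turn -0.0006
```

>>> step_arm:
  increments:
    - [[-0.6, 0.01, -0.01, 0.25, 0], [-0.6, 0.01, -0.01, 0.36, 0], [-0.6, 0.01, -0.01, 0.36, 0], [0.2, 0.01, -0.01, 0.36, 0], [1, 0.01, -0.01, 0.36, 0], [1, 0.01, -0.01, 0.36, 0], [1, 0.01, -0.01, 0.36, 0], [1, 0.01, -0.01, 0.36, 0], [1, 0.01, -0.01, 0.36, 0]]

```text
t: 23.65
tool_pos: [0.4058, 0.1377, 0.1999]
tcp_rot: [0.0, 0.688, 0.725, 0.0]
contact_force: [-0.2, 0.5, 2.5]
opening: 0.0394
grasp_force: 12.0
```

>>> step_arm:
  increments:
    - [[1, 0, 0, -0.3, 0], [1, 0, 0, -0.9, 0], [1, 0, 0, -0.9, 0]]

```text
t: 23.95
tool_pos: [0.4072, 0.1379, 0.2759]
tcp_rot: [0.003, 0.688, 0.725, 0.004]
contact_force: [0.8, 0.5, -0.4]
opening: 0.0397
grasp_force: 12.0
```

>>> step_arm:
  increments:
    - [[1, -0.2, 0.1, -0.4, 0], [1, -0.6, 0.3, -0.8, 0], [1, -1, 0.53, -0.8, 0], [1, -1, 0.53, -0.8, 0]]

```text
t: 24.35
tool_pos: [0.4541, 0.0573, 0.3361]
tcp_rot: [0.002, 0.69, 0.724, 0.001]
contact_force: [-0.8, 1.0, -0.5]
opening: 0.0396
grasp_force: 12.0
```

>>> step_arm:
  increments:
    - [[1, -0.5, 0.26, 0, 0], [1, -1, 0.53, 0, 0], [1, -1, 0.53, 0, 0]]

```text
t: 24.65
tool_pos: [0.5005, -0.0208, 0.3346]
tcp_rot: [0.001, 0.69, 0.724, -0.0]
contact_force: [0.2, 1.5, -0.9]
opening: 0.0395
grasp_force: 12.0
```

>>> step_arm:
  increments:
    - [[1, -0.5, 0.26, 0, 0], [1, -1, 0.53, 0, 0], [1, -1, 0.53, 0, 0]]

```text
t: 24.95
tool_pos: [0.5467, -0.0983, 0.3344]
tcp_rot: [0.0, 0.69, 0.724, -0.0]
contact_force: [0.3, 0.6, -0.2]
opening: 0.0397
grasp_force: 12.0
```

```bash
python3 -c "
from h import *
go(.546,-.098,.092,3)"
```

```text
t 24.95 grasp [ 0.5467 -0.0983  0.1754] ang 2.8 open 0.0397 F [ 0.3  0.6 -0.2] q6 -0.36 -> shift [ 0.005 -0.008  1.042] turn -0.0012
```

>>> step_arm:
  increments:
    - [[1, 0, 0, 0.3, 0], [1, 0, 0, 0.6, 0], [1, 0, 0, 0.75, 0], [1, 0, 0, 0.85, 0], [1, 0, 0, 0.93, 0], [1, 0, 0, 1, 0], [1, 0, 0, 1, 0]]

```text
t: 25.65
tool_pos: [0.5452, -0.0953, 0.2554]
tcp_rot: [-0.0, 0.688, 0.725, -0.0]
contact_force: [-0.0, 0.1, -1.1]
opening: 0.0399
grasp_force: 12.0
```

>>> step_arm:
  increments:
    - [[1, 0, 0, 0.03, 0], [0, 0, 0, 0.03, 0], [-0.3, 0, 0, 0.03, 0], [-0.3, 0, 0, 0.03, 0], [-0.3, 0, 0, 0.03, 0], [-0.3, 0, 0, -0.3, 0], [-0.3, 0, 0, -0.7, 0], [-0.3, 0, 0, -1, 0], [-0.3, 0, 0, -1, 0]]

```text
t: 26.55
tool_pos: [0.5459, -0.0957, 0.3393]
tcp_rot: [0.003, 0.688, 0.725, 0.002]
contact_force: [0.5, -0.5, 0.8]
opening: 0.0596
grasp_force: 0.0
```

>>> step_arm:
  increments:
    - [[-0.3, 0, -0.4, -0.5, 0], [-0.3, 0, -0.8, -0.8, 0], [-0.3, 0, -0.8, -0.8, 0], [-0.3, 0, -0.8, -0.8, 0], [-0.3, 0, -0.8, -0.8, 0], [-0.3, 0, -0.8, -0.8, 0], [-0.3, 0, -0.8, -0.8, 0], [-0.3, 0, -0.8, -0.8, 0]]

```text
t: 27.35
tool_pos: [0.4816, -0.0988, 0.3989]
tcp_rot: [-0.001, 0.688, 0.725, -0.0]
contact_force: [0.1, 0.6, 0.7]
opening: 0.0597
grasp_force: 0.0
```

```bash
python3 -c "
from h import *
go(.5,0,.3,3);e=pan()
W=cloud(e).reshape(-1,3)
q=W[(W[:,0]>.49)&(W[:,0]<.58)&(abs(W[:,1]+.35)<.06)&(W[:,2]>.09)&(W[:,2]<.24)];print('cup',len(q),q.min(0),q.max(0))
a=cv2.resize(e['image'][110:240,120:270],(480,416),interpolation=cv2.INTER_CUBIC);b=cv2.resize(e['image'][200:235,205:250],(320,416),interpolation=cv2.INTER_CUBIC)
cv2.imwrite('pics/l.png',np.hstack([a,b]))"
```

```text
t 27.35 grasp [ 0.4816 -0.0988  0.2399] ang 3.0 open 0.0597 F [0.1 0.6 0.7] q6 -0.41 -> shift [ 1.221  0.293 -0.751] turn -0.0001
dark bands [(57, array([0.0531, 0.061 , 0.0655])), (32, array([0.0728, 0.0764, 0.0794]))]
cheese [ 0.479 -0.1    0.09 ] top 0.093 87
cheese [ 0.522 -0.027  0.099] top 0.101 243
cheese [ 0.548 -0.097  0.09 ] top 0.093 108
cheese [0.406 0.226 0.051] top 0.053 227
cheese [0.402 0.3   0.043] top 0.045 95
cheese [0.512 0.304 0.043] top 0.045 120
cup 655 [ 0.49848305 -0.38603802  0.10441334] [ 0.5799468  -0.29959802  0.20859626]
```

View pics/l.png

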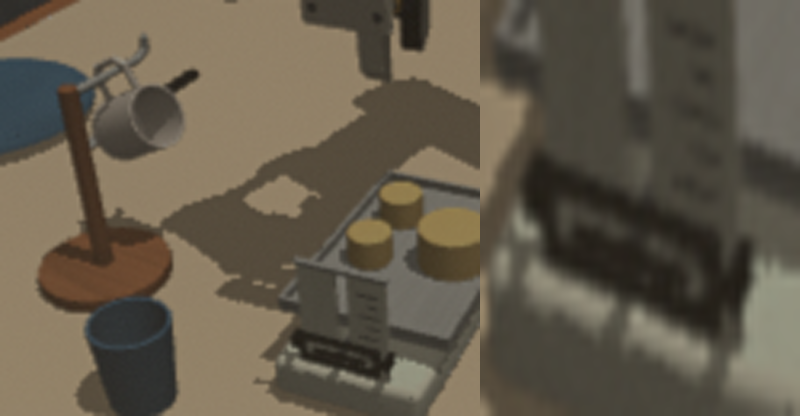

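The cup hangs on the stand (130,110), three cheeses are in the pan, and the pointer bar lies inside the marker frame (right crop, (630,250)). I'll do one numeric check of the margin and the clearance.

Run:
```python
from h import *
e=cam('scene'); m=cv2.cvtColor(e['image'],cv2.COLOR_BGR2GRAY).astype(float)
C=-e["t"]@e["R"]
for u in range(218,234,2):
    zs=[];g=[]
    for v in np.arange(205,232):
        r=np.array([(u-e["cx"])/e["f"],(v-e["cy"])/e["f"],1])@e["R"]; P=C+r*(.673-C[0])/r[0]; zs.append(P[2]); g.append(m[v,u])
    zs,g=np.array(zs),np.array(g)
    i=[k for k in range(1,26) if g[k]<=g[k-1] and g[k]<g[k+1] and g[k]<52]
    print(u,[(round(zs[k]*1000,1),int(g[k])) for k in i])
```

```text
218 [(np.float64(75.3), 35), (np.float64(55.5), 33)]
220 [(np.float64(74.1), 33), (np.float64(60.9), 33)]
222 [(np.float64(76.1), 36), (np.float64(63.0), 34), (np.float64(56.4), 32)]
224 [(np.float64(74.8), 38), (np.float64(61.7), 34), (np.float64(55.1), 37)]
226 [(np.float64(76.8), 36), (np.float64(63.8), 34), (np.float64(57.2), 34)]
228 [(np.float64(75.5), 33), (np.float64(62.5), 39), (np.float64(55.9), 36)]
230 [(np.float64(77.5), 37), (np.float64(58.0), 34)]
232 [(np.float64(76.2), 34), (np.float64(63.3), 36), (np.float64(56.8), 34)]
```

```bash
python3 -c "
from h import *
print(sign_off())"
```

```text
the job is handed in; nothing more can be done
None
```

The job is handed in: the cup hangs on the hook, one large and two small cheeses are in the pan, and the pointer is inside the marker window, measured about 3 mm below its centre; `sign_off()` gave no verdict.

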